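# Return the countdown timer to its slot

## Robot

A 6-joint arm with a two-finger parallel gripper is mounted at the origin on a cart in front of the work surface, level with it; the furniture and walls round the work are solid. World frame = base frame: x ahead of the robot, y to its left, z up, the work surface at z = 0. Lengths are in m, angles in rad, forces in N, time in s.
With the tool pointing down it reaches from about 0.325 to 0.9 m from the base axis. Payload 6.1 kg.
Tool frame: the origin (TCP) lies at the very end of the fingers, on their centre line; the grasp point (between the pads) lies 19 mm behind it; z points along the fingers, y is the line along which they close (so a half turn about z gives the same grasp; the last joint's range is limited). The gripper opens to 87 mm and grips with 3 to 60 N. Pads are 19 mm wide; open, the fingers measure 117 mm over their backs; the gripper's body (75 mm by 190 mm) begins 51 mm behind the grasp point.
Start: joints at [-1.383, 0.22, 1.526, -0, 1.395, -0.126], TCP at [0.193, -0.594, 0.223] pointing down, gripper open.
Joint ranges: [-2.98, 2.98], [-0.91, 2.08], [0.09, 2.57], [-1.24, 4.39], [0.2, 2.65], [-2.68, 2.68]. Speed limits (rad/s): [2.57, 2.57, 3.01, 3.14, 3.14, 3.14].

## Interface

Orientations are given as a 3x3 rotation matrix whose columns are the frame's x, y, z axes.
In Python, from plant import env gives the robot as it stands.
- The arm moves only by the tool steer_hand, called after "Request:" as name([rows], argument=value, ...), one row to a line, values as JSON. Schema: {"type":"object","properties":{"increments":{"type":"array","items":{"type":"object","properties":{"trans":{"type":"array","items":{"type":"number"},"minItems":3,"maxItems":3},"rz":{"type":"number"},"aperture":{"type":"number"}},"additionalProperties":false,"required":["aperture"]},"minItems":1,"maxItems":10},"grip_n":{"type":"number"},"only":{"type":"string"},"quiet":{"type":"boolean"},"lines":{"type":"string"}},"required":["increments"],"additionalProperties":false}. increments is a list of rows, 1 to 10 of them, each an object with the fields trans (a list: dx, dy, dz in mm), rz (a turn about the tool's z in units of 0.05 rad), aperture (the finger opening in m); a field left out counts as zero (the opening has to be given); each row shifts and turns the commanded pose from where the row before left it, along the tool's axes as they then stand; what a row does not reach is not made up. A row lasts 1/8 s, in which the tool goes at most 0.0625 m and 0.188 rad, less where a joint would pass 70% of its speed; a pose out of reach is approached as far as the arm can. The fingers move at their own pace and stop on an object; grip_n is the grip in N (left out, the last holds). Time passes only in rows, so rows that do not move let the fingers close. The tool returns the time, the measured TCP pose, the force, the opening and the grip force at its end. only (a regular expression) keeps the lines of the reply that match it, lines (a string "A,B") keeps lines A to B, and quiet returns only ok. Input that does not fit is refused with a message, and nothing moves.
- env.get_obs(): the state, without advancing time (a new reading comes with each control period).
- env.grab_frame(name): name is "side" or "top" or "wrist"; returns the picture (384x512x3 uint8, red, green, blue); there is no depth.
- env.camera_info(name): a dict with "fovy" (degrees; the focal length in pixels is half the picture's height over the tangent of half this angle, whatever the lens; pixels are square), "cx", "cy" (the principal point, pixels), "k1" (the pictures are not rectified: a ray, as slopes to the right and down, at radius r is drawn at 1 + k1 r^2 times it, then the intrinsics apply), "origin" and "attitude" of the camera in the world; the wrist camera has in their place "tool_from_camera" (4x4, takes a point from camera to tool coordinates, whose origin is the TCP and whose axes are the flange's). Camera axes: x right, y up, looking along -z (the intrinsics and any distortion apply to the point x, -y, -z); pixel columns grow to the right and rows downward; lengths in m; the calibration is good to about 2 mm. A picture is of the moment at which its call begins: read the wrist's pose just before it. camera_info takes no time and is no camera call.
- env.job_done(): hands the job in; it is judged then, once.
The state is a dict: "t": time; "qpos": joint angles; "joint_vel": joint speeds; "tau": joint torques, N m; "position": TCP position; "tcp_rot": TCP orientation; "contact_force": force on the tool from outside, world axes, zero at the start; "moment": the same for the moment, N m; "grip_width": finger opening in m; "grip_force": force on a finger pad.
Only numpy, scipy, OpenCV 4.12 (cv2) and the standard library are available. Lean on these libraries where they do the work, as an engineer would, in place of code of your own. Each camera call takes 0.05 s, during which the arm holds its last target. There are 200 camera calls.

## Task

The run is over: take the countdown timer off its sloping rest and stand it upright in the middle-width slot of the three-slot holder, the one that fits its thickness, right way up with its display towards the front of the holder (the robot's side). Lower it fully home before you let go. Leave the specimen cup, the jar and the forceps where they are.

Things in the scene. Friction and masses are not known exactly. Their poses are not given: they have to be found in the camera images.
- timer: Loose white countdown timer, 62 x 62 x 16 mm slab (buttons 2 mm proud), about 70 g. Origin: centre of its flat back. Own z points out of the display, x to its upper edge (x = +31 mm; foot edge x = -31 mm). Starts foot down on the rest, x leaning 30 degrees back from vertical, display obliquely up to the robot side; its upper 27 mm is free in front and behind, to pinch across the thickness.
- timer_foot (a point): Centre of the timer's foot edge (the face that stands on the slot floor): 31 mm below the timer's centre along its own x, mid-thickness.
- rest: Fixed low bent-steel rest, base 84 x 74 mm. Origin on the worktop; open front to its own -x. Ledge and back plate meet at a corner line 12 mm above the origin. Back leans 30 degrees from vertical to +x; measured along the slope it is 16 mm high in the middle 42 mm of width, 35 mm high in an ear 14 mm wide at each side. Ledge square to it, 20 mm deep, with a 5 mm lip.
- tray: Fixed aluminium tray of the three-slot holder, 64 (x) x 264 (y) mm, 8 mm rim, floor 4 mm above the worktop. Origin at the centre of its underside; front to its own -x, towards the robot. The three slot blocks stand on it in a row along its y, 85 mm apart, in any order.
- timer_block: White block 52 (x) x 80 (y) x 32 (z) mm, fixed on the tray, with the middle-width slot, the one that fits the timer: 20 mm wide (x), 68 mm long (y), 24 mm deep, thin dark liner on its floor, lips chamfered 2 mm. Origin at the centre of its underside, z up, front (with a blank white card) to its own -x.
- slot_floor (a point): Centre of the floor of the timer's slot: 8 mm above the block's underside, 12 mm above the worktop, 24 mm below the block's top.
- narrow_block: Block of the same outer size with a slot only 8 mm wide; the timer does not go in. Origin at the centre of its underside.
- wide_block: Block of the same outer size with a slot 34 mm wide, much too wide for the timer. Origin at the centre of its underside.
- cup: Bystander: specimen cup with an orange screw lid, 53 mm across, 66 mm high, standing loose behind the holder. Origin at the centre of its underside.
- jar: Bystander: small white jar with a blue cap, 48 mm across, 87 mm high, standing loose behind the work, right of the cup. Origin at the centre of its underside.
- forceps: Bystander: stainless forceps lying loose behind the rest, 118 mm long (y), 17 mm wide, 9 mm high. Origin at the centre of the underside.

How it is judged:
On the way:
1. the timer's foot is within 8 mm of the floor of its slot while the fingers still hold the timer (z of timer_foot in the frame of timer_block below 0.016 m and horizontal distance between timer_foot and slot_floor below 0.008 m and contact force between the fingers and timer above 0.5 N), for 0.1 s.
At the end, for the whole second after the job is handed in: The timer rests in the 20 mm slot: foot within 3 mm of the floor's height and 6 mm of the slot's centre, upright within 8 degrees, upper edge up, display to the front. Cup, jar and forceps within 25 mm of where they began (horizontal distance between timer_foot and slot_floor below 0.006 m and z of timer_foot in the frame of timer_block between 0.005 and 0.011 m and angle between timer's own x axis and vertical below 0.14 rad and x of timer in the frame of timer_block above 0.003 m and linear speed of timer below 0.02 m/s and distance of each of cup, jar, forceps from where it was at the start of the episode below 0.025 m); the robot touches nothing.
It fails at once if the specimen cup is shoved more than 25 mm or knocked over (distance of cup from where it was at the start of the episode above 0.025 m or angle between cup's own z axis and vertical above 0.4 rad).
It fails at once if the jar is shoved more than 25 mm or knocked over (distance of jar from where it was at the start of the episode above 0.025 m or angle between jar's own z axis and vertical above 0.4 rad).
It fails at once if the forceps are shoved more than 25 mm (distance of forceps from where it was at the start of the episode above 0.025 m).
It also fails if it takes over 38 s, if anything falls off the work surface, if the arm or the gripper's body presses on something with over 40 N, if the wrist force passes 120 N, or if a joint passes its speed limit or range.

## Working session

There is one attempt and no reset: what is moved stays moved. The work goes in short steps, Python scripts to look and compute and a tool call to move; the robot and the scene stay as the last step left them, time stands still between calls to the robot, and variables do not carry over. Pictures are saved under pics/ and viewed, at most 10 in all, crops included, and the job is handed in when it is done.

```bash
ls; mkdir -p pics
```

Run:
```python
from plant import env
import cv2
for n in("top","side"):
    c=env.camera_info(n);print(n,c)
    cv2.imwrite(f"pics/{n}0.png",env.grab_frame(n)[:,:,::-1])
print(env.camera_info("wrist"))
o=env.get_obs();print(o["t"],o["position"],o["tcp_rot"])
```

```text
pics
plant.py
top {'fovy': 52.57047255547797, 'cx': 255.5916382101072, 'cy': 191.36184916481398, 'k1': -0.04906191281563529, 'origin': array([0.38084952, 0.01475501, 0.89417359]), 'attitude': array([[-1.67116176e-01,  9.62805059e-01, -2.12317222e-01],
       [-9.85937211e-01, -1.63190632e-01,  3.60088097e-02],
       [ 2.12824056e-05,  2.15349104e-01,  9.76537128e-01]])}
side {'fovy': 47.904655708410665, 'cx': 254.7277887848971, 'cy': 193.44336694641953, 'k1': 0.0031735381988523565, 'origin': array([0.14172935, 0.79266561, 0.43799929]), 'attitude': array([[-0.87004794,  0.20487461, -0.44837817],
       [-0.49286874, -0.34334432,  0.79949677],
       [ 0.00984849,  0.9165921 ,  0.39970231]])}
{'fovy': 64.99507790431966, 'cx': 259.23093786830265, 'cy': 190.4124055625328, 'k1': -0.031759374925943405, 'tool_from_camera': array([[-2.97401135e-04,  9.70040172e-01,  2.42944388e-01,
         6.57270336e-02],
       [ 9.99999637e-01,  9.46492015e-05,  8.46232759e-04,
         2.40228863e-04],
       [ 7.97885279e-04,  2.42944551e-01, -9.70039849e-01,
        -1.62961881e-01],
       [ 0.00000000e+00,  0.00000000e+00,  0.00000000e+00,
         1.00000000e+00]])}
0.1 [ 0.19281015 -0.59393638  0.22155187] [[ 9.51188329e-01  3.08610875e-01 -3.02371627e-04]
 [ 3.08610926e-01 -9.51186793e-01  1.72669840e-03]
 [ 2.45266007e-04 -1.73573055e-03 -9.99998464e-01]]
```

View pics/top0.png

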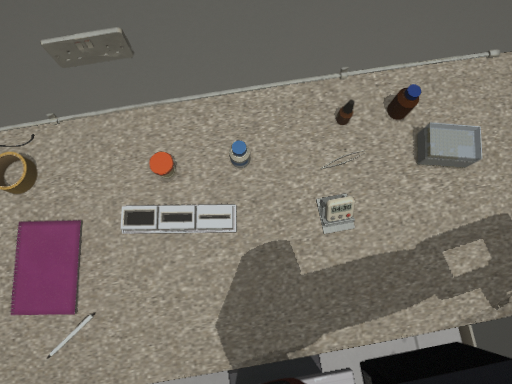

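View pics/side0.png

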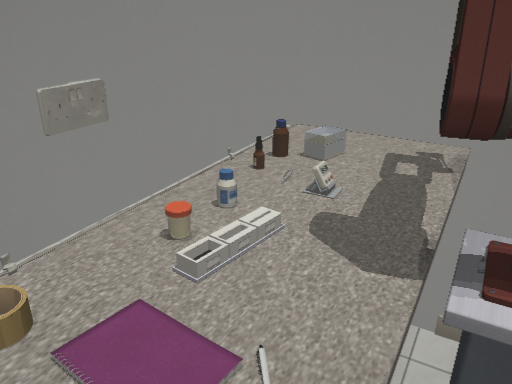

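The top view shows the blocks left to right: wide (139,218), middle-width (177,217), narrow (215,217). The timer on its rest is at (340,209) and the forceps are at (342,160). The cup is at (161,163) and the jar at (239,150). The side view agrees.

Create h.py:
```python
import numpy as np, cv2
from plant import env
def cam(n):
    c=env.camera_info(n)
    if n=="wrist":
        o=env.get_obs();T=c["tool_from_camera"];R=o["tcp_rot"]
        return c,o["position"]+R@T[:3,3],R@T[:3,:3]
    return c,c["origin"],c["attitude"]
def rays(C,px):
    c,o,R=C;f=192/np.tan(np.radians(c["fovy"])/2)
    K=np.array([[f,0,c["cx"]],[0,f,c["cy"]],[0,0,1.]])
    u=cv2.undistortPoints(np.array(px,float).reshape(-1,1,2),K,np.array([c["k1"],0,0,0,0]))[:,0]
    d=np.c_[u[:,0],-u[:,1],-np.ones(len(u))]@R.T
    return d/np.linalg.norm(d,axis=1)[:,None]
def plane(C,px,z):
    d=rays(C,px);return C[1]+d*((z-C[1][2])/d[:,2])[:,None]
def tri(Cs,pxs):
    A=0;b=0
    for C,p in zip(Cs,pxs):
        d=rays(C,[p])[0];P=np.eye(3)-np.outer(d,d);A=A+P;b=b+P@C[1]
    x=np.linalg.solve(A,b)
    return x,[round(float(np.linalg.norm((np.eye(3)-np.outer(d,d))@(x-C[1])))*1e3,1) for C,p in zip(Cs,pxs) for d in [rays(C,[p])[0]]]
```

Run:
```python
from h import *
T=cam("top");np.set_printoptions(precision=4,suppress=True)
print("blk",plane(T,[[139,218],[177,217],[215,217]],.036))
print("timer",plane(T,[[340,209]],.05));print("rest front",plane(T,[[322,232],[354,227]],.01))
a=plane(T,[[122,206],[236,206],[236,232],[122,233]],.012);print("tray",a)
print("forceps,cup,jar",plane(T,[[342,160],[161,163],[239,150]],.0))
im=cv2.imread("pics/top0.png");cv2.imwrite("pics/c1.png",np.hstack([cv2.resize(im[185:250,295:375],None,fx=5,fy=5,interpolation=2),cv2.resize(im[185:250,140:220],None,fx=5,fy=5,interpolation=2)]))
```

```text
blk [[0.5509 0.2505 0.036 ]
 [0.539  0.1659 0.036 ]
 [0.5248 0.0821 0.036 ]]
timer [[ 0.494  -0.1934  0.05  ]]
rest front [[ 0.4542 -0.1513  0.01  ]
 [ 0.453  -0.2262  0.01  ]]
tray [[0.5901 0.2934 0.012 ]
 [0.5461 0.0325 0.012 ]
 [0.4868 0.0419 0.012 ]
 [0.5276 0.2994 0.012 ]]
forceps,cup,jar [[ 0.6167 -0.236   0.    ]
 [ 0.682   0.1941  0.    ]
 [ 0.6827  0.0042  0.    ]]
```

View pics/c1.png

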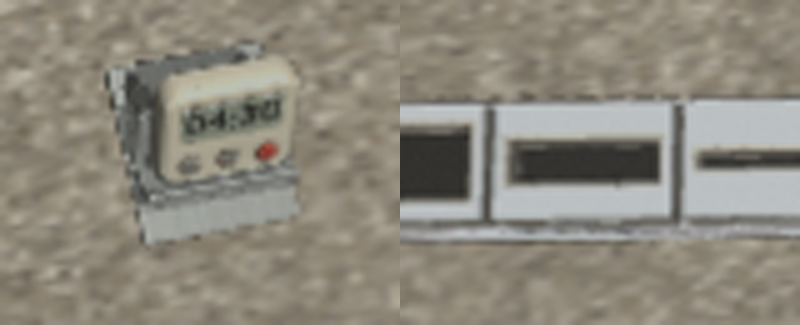

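The timer stands with its display towards the robot (image bottom), at crop (225,120). The middle slot is at crop (585,160), clear and empty. Next I move the wrist camera over the timer.

The rows are not in the units I measure in: shifts go in mm and turns go in units of 0.05 rad. I convert before sending: 0.0457 m is 45.7, -0.0324 m is -32.4.

Request:
steer_hand([
  {"trans": [45.7,-32.4,0],"aperture": 0.08},
  {"trans": [45.7,-32.4,0],"aperture": 0.08},
  {"trans": [45.7,-32.4,0],"aperture": 0.08},
  {"trans": [45.7,-32.4,0],"aperture": 0.08},
  {"trans": [45.7,-32.4,0],"aperture": 0.08},
  {"trans": [45.7,-32.4,0],"aperture": 0.08},
  {"trans": [45.7,-32.4,0],"aperture": 0.08},
  {"trans": [45.7,-32.4,0],"aperture": 0.08},
  {"trans": [45.7,-32.4,0],"aperture": 0.08},
])

```text
t: 1.23
position: [0.4948, -0.1884, 0.2223]
tcp_rot: [[0.951, 0.309, -0.0], [0.309, -0.951, 0.0], [-0.0, -0.0, -1.0]]
contact_force: [-0.9, -0.2, 0.3]
grip_width: 0.0798
grip_force: 0.0
```

Request:
steer_hand([
  {"rz": -3.6,"aperture": 0.08},
  {"rz": -3.6,"aperture": 0.08},
  {"rz": -3.6,"aperture": 0.08},
  {"rz": -3.6,"aperture": 0.08},
  {"rz": -3.6,"aperture": 0.08},
  {"rz": -3.6,"aperture": 0.08},
  {"rz": -3.6,"aperture": 0.08},
  {"aperture": 0.08},
])

```text
t: 2.22
position: [0.4939, -0.19, 0.2221]
tcp_rot: [[-0.001, 1.0, -0.001], [1.0, 0.001, 0.0], [0.0, -0.001, -1.0]]
contact_force: [-0.8, -0.2, -0.3]
grip_width: 0.0798
grip_force: 0.0
```

Run:
```python
from h import *
np.set_printoptions(precision=4,suppress=True)
o=env.get_obs();print(o["t"],o["position"],o["tcp_rot"],o["qpos"])
np.savez("w1.npz",*cam("wrist")[1:]);cv2.imwrite("pics/w1.png",env.grab_frame("wrist")[:,:,::-1])
```

```text
2.225 [ 0.4939 -0.19    0.2221] [[-0.0014  1.     -0.0007]
 [ 1.      0.0014  0.0004]
 [ 0.0004 -0.0007 -1.    ]] [-0.5164 -0.0085  1.775   0.      1.3759 -0.5177]
```

View pics/w1.png

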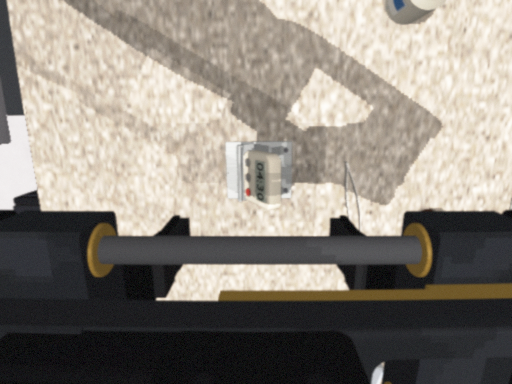

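The wrist view shows the timer at (262,175), its upper edge to the right (+x), with the forceps at (352,195). I'll take a second, closer view.

Converted, 0.05 m is 50, -0.02 m is -20.

Request:
steer_hand([
  {"trans": [-20,0,50],"aperture": 0.08},
  {"trans": [-20,0,50],"aperture": 0.08},
  {"aperture": 0.08},
])

```text
t: 2.65
position: [0.4909, -0.229, 0.1179]
tcp_rot: [[0.002, 1.0, -0.008], [1.0, -0.002, 0.005], [0.005, -0.008, -1.0]]
contact_force: [-0.3, -0.1, 0.0]
grip_width: 0.0797
grip_force: 0.0
```

Run:
```python
from h import *
np.savez("w2.npz",*cam("wrist")[1:]);w=env.grab_frame("wrist")[:,:,::-1];cv2.imwrite("pics/w2.png",w)
a=cv2.imread("pics/w1.png")
s=w[60:260,180:360]; r=a[120:220,210:310]
cv2.imwrite("pics/c2.png",np.hstack([cv2.resize(s,(540,600),interpolation=2),cv2.resize(r,(260,600)[:1]+(260,),interpolation=2) if 0 else np.vstack([cv2.resize(r,(260,260),interpolation=2),np.zeros((340,260,3),np.uint8)])]))
```

```text
(no output)
```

View pics/c2.png

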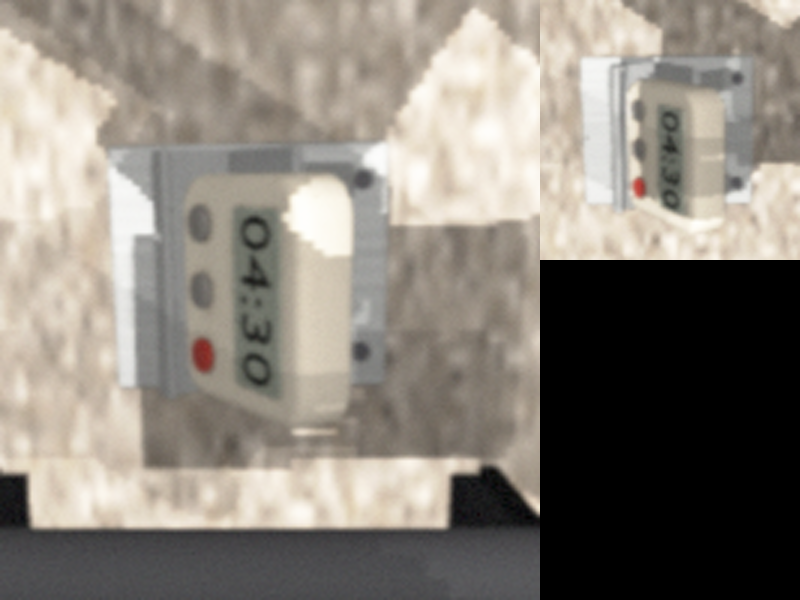

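Add to h.py:
```python
def saved(f):
    d=np.load(f);return env.camera_info("wrist"),d["arr_0"],d["arr_1"]
def red(im):
    h=im.astype(int);m=((h[:,:,2]-h[:,:,1]>60)&(h[:,:,2]-h[:,:,0]>60)).astype(np.uint8)
    n,l,s,c=cv2.connectedComponentsWithStats(m);return [(s[i][4],c[i]) for i in range(1,n) if s[i][4]>3]
```

Run:
```python
from h import *
np.set_printoptions(precision=4,suppress=True)
A,B,T=saved("w1.npz"),saved("w2.npz"),cam("top")
print(red(cv2.imread("pics/w1.png")),red(cv2.imread("pics/w2.png")))
w1=lambda x,y:((x-540)/2.6+210,y/2.6+120); w2=lambda x,y:(x/3+180,y/3+60)
for n,p,q in [("red",(640,187),(204,355)),("hole+y",(737,78),(363,179)),("hole-y",(737,183),(361,351)),("topback+y",(718,88),(346,183)),
 ("frontcorner+y",(632,57+3),(158,148)),("disp +y upper",(679,108),(275,212)),("basefront+y",(583,57),(109,147)),("basefront-y",(584,205),(120,387)),("baseback-y",(753,203),(383,382))]:
    print(n,*tri([A,B],[w1(*p),w2(*q)]))
# same in top view: red button
print("red top", *tri([T,B],[(295+265/5,185+150/5),w2(204,355)]))
print("base@z0-1mm",plane(B,[w2(109,147),w2(120,387),w2(383,382),w2(388,147)],.001))
```

```text
[(np.int32(24), array([247.5   , 191.7917]))] [(np.int32(42), array([247.381, 177.881]))]
red [ 0.4803 -0.2155  0.0271] [0.0, 0.0]
hole+y [ 0.5267 -0.1665  0.007 ] [0.2, 0.2]
hole-y [ 0.5274 -0.2177  0.0101] [0.0, 0.0]
topback+y [ 0.5162 -0.1666  0.0484] [1.3, 1.3]
frontcorner+y [ 0.4736 -0.1567  0.0401] [4.4, 4.4]
disp +y upper [ 0.4988 -0.1739  0.0553] [0.7, 0.7]
basefront+y [ 0.4518 -0.1569  0.0028] [0.4, 0.4]
basefront-y [ 0.45   -0.2342 -0.0099] [0.7, 0.7]
baseback-y [ 0.5361 -0.2297  0.0023] [0.6, 0.6]
red top [ 0.4805 -0.2151  0.0255] [0.7, 0.7]
base@z0-1mm [[ 0.4512 -0.157   0.001 ]
 [ 0.4521 -0.2312  0.001 ]
 [ 0.5359 -0.2295  0.001 ]
 [ 0.5349 -0.1572  0.001 ]]
```

The second view shows the timer face on with its upper edge at crop x≈350, the rest's holes at (363,179) and (361,351), and the red button at (204,355). The measurements agree: rest centre (0.4935,-0.194), yaw about 1°.

Converted, 0.035 m is 35.

Request:
steer_hand([
  {"trans": [35,0,0],"aperture": 0.087},
  {"aperture": 0.087},
])

```text
t: 2.95
position: [0.4955, -0.1937, 0.1251]
tcp_rot: [[-0.004, 1.0, 0.003], [1.0, 0.004, -0.001], [-0.001, 0.003, -1.0]]
contact_force: [0.2, -0.5, 0.6]
grip_width: 0.086
grip_force: 0.0
```

Run:
```python
from h import *
B=saved("w2.npz");np.set_printoptions(precision=4,suppress=True)
w2=lambda x,y:(x/3+180,y/3+60)
print(plane(B,[w2(353,220),w2(352,400)],.0657)); print(plane(B,[w2(292,270),w2(330,178),w2(320,428)],.072))
print(env.get_obs()["position"])
```

```text
[[ 0.5174 -0.1754  0.0657]
 [ 0.5184 -0.219   0.0657]]
[[ 0.5029 -0.1864  0.072 ]
 [ 0.5112 -0.1657  0.072 ]
 [ 0.5101 -0.2243  0.072 ]]
[ 0.4955 -0.1937  0.1251]
```

Converted, -0.008 m is -8, 0.025 m is 25.

Request:
steer_hand([
  {"trans": [-1,-8,24],"aperture": 0.087},
  {"trans": [0,0,25],"aperture": 0.087},
  {"trans": [0,0,25],"aperture": 0.087},
  {"aperture": 0.087},
], grip_n=20)

```text
t: 3.45
position: [0.4858, -0.196, 0.0485]
tcp_rot: [[-0.002, 1.0, -0.001], [1.0, 0.002, 0.001], [0.001, -0.001, -1.0]]
contact_force: [0.6, 0.5, 0.2]
grip_width: 0.0873
grip_force: 0.0
```

Run:
```python
from h import *
cv2.imwrite("pics/g0.png",np.vstack([cv2.resize(env.grab_frame("side")[130:230,260:400,::-1],None,fx=3,fy=3)]))
np.set_printoptions(precision=4,suppress=True);print(env.get_obs()["position"])
```

```text
[ 0.4867 -0.1965  0.0497]
```

View pics/g0.png

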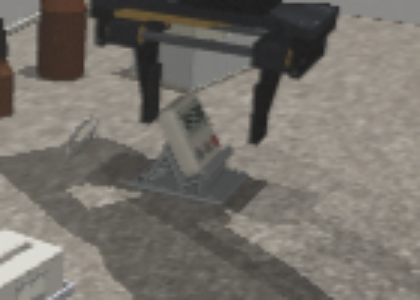

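The fingers straddle the timer's upper part: rear tip at (150,115) behind it, front tip at (258,140) in front. Now I close.

Request:
steer_hand([
  {"aperture": 0.05},
  {"aperture": 0.03},
  {"aperture": 0.02},
  {"aperture": 0.01},
  {"aperture": 0.005},
  {"aperture": 0.005},
  {"aperture": 0.005},
], grip_n=20)

```text
t: 4.38
position: [0.486, -0.1961, 0.0484]
tcp_rot: [[-0.003, 1.0, -0.0], [1.0, 0.003, 0.0], [0.0, -0.0, -1.0]]
contact_force: [0.1, 0.1, 0.1]
grip_width: 0.0251
grip_force: 0.1
```

Run:
```python
from h import *
w=env.grab_frame("wrist")[150:350,170:370,::-1]
cv2.imwrite("pics/g1.png",np.hstack([cv2.resize(env.grab_frame("side")[150:230,280:380,::-1],(500,400)),cv2.resize(w,(300,400))]))
```

```text
(no output)
```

View pics/g1.png

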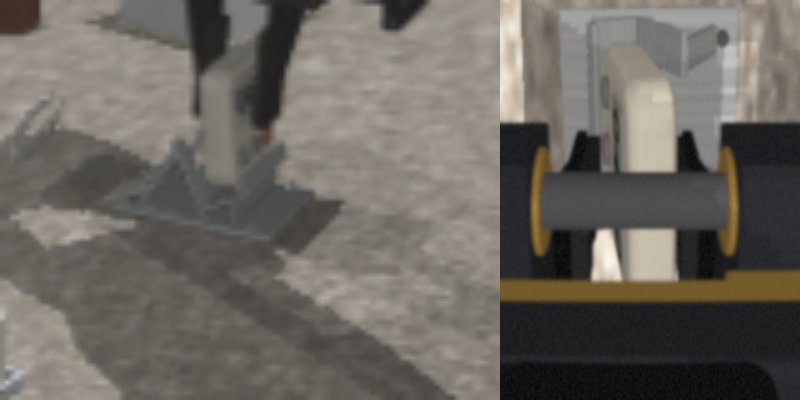

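The timer is being pushed nearly upright (side crop (225,130)) with its foot on the ledge. The fingers are still closing at 25 mm, so I keep going.

Request:
steer_hand([
  {"aperture": 0.005},
  {"aperture": 0.005},
  {"aperture": 0.005},
  {"aperture": 0.005},
], grip_n=20)

```text
t: 4.97
position: [0.4848, -0.196, 0.0481]
tcp_rot: [[-0.003, 1.0, -0.003], [1.0, 0.003, 0.001], [0.001, -0.003, -1.0]]
contact_force: [-6.1, -0.6, 2.8]
grip_width: 0.0164
grip_force: 19.6
```

Request:
steer_hand([
  {"trans": [0,0,-10],"aperture": 0.005},
  {"trans": [0,0,-20],"aperture": 0.005},
  {"trans": [0,0,-50],"aperture": 0.005},
  {"trans": [0,0,-40],"aperture": 0.005},
  {"aperture": 0.005},
  {"aperture": 0.005},
], grip_n=25)

```text
t: 5.72
position: [0.4861, -0.196, 0.1683]
tcp_rot: [[-0.003, 1.0, 0.0], [1.0, 0.003, 0.0], [0.0, 0.0, -1.0]]
contact_force: [-0.5, 0.6, -0.4]
grip_width: 0.0159
grip_force: 25.0
```

Run:
```python
from h import *
cv2.imwrite("pics/g2w.png",env.grab_frame("wrist")[:,:,::-1])
cv2.imwrite("pics/g2.png",cv2.resize(env.grab_frame("side")[110:230,260:400,::-1],None,fx=5,fy=5))
```

```text
(no output)
```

View pics/g2.png

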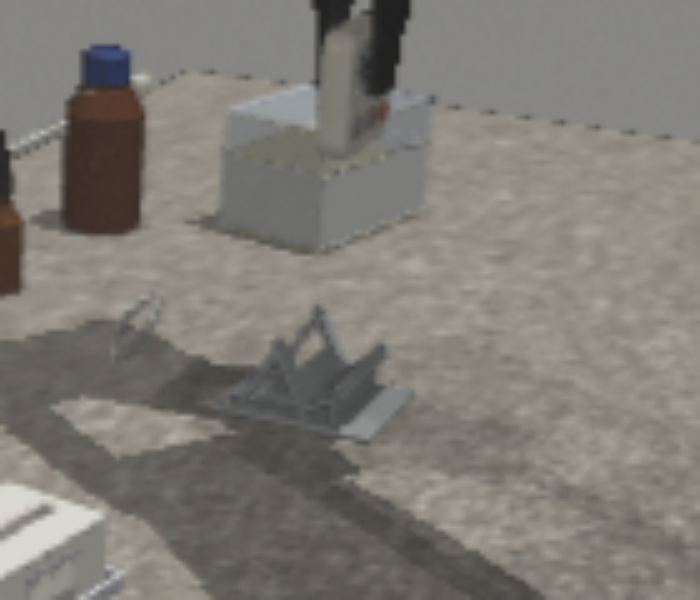

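The timer hangs upright, flat between the pads (opening 15.9 mm), foot at crop (330,150), display to the front. Now I turn to the tray's yaw and go to a viewpoint beside the slot.

Converted, 0.0493 m is 49.3, -0.0014 m is -1.4, 0.17 rad is 3.4.

Request:
steer_hand([
  {"rz": 3.4,"aperture": 0.005},
  {"trans": [49.3,-1.4,0],"aperture": 0.005},
  {"trans": [49.3,-1.4,0],"aperture": 0.005},
  {"trans": [49.3,-1.4,0],"aperture": 0.005},
  {"trans": [49.3,-1.4,0],"aperture": 0.005},
  {"trans": [49.3,-1.4,0],"aperture": 0.005},
  {"trans": [49.3,-1.4,0],"aperture": 0.005},
  {"aperture": 0.005},
  {"aperture": 0.005},
  {"aperture": 0.005},
], grip_n=25)

```text
t: 7.08
position: [0.5266, 0.0958, 0.1678]
tcp_rot: [[0.168, 0.986, -0.001], [0.986, -0.168, -0.0], [-0.0, -0.001, -1.0]]
contact_force: [0.4, -0.3, -1.5]
grip_width: 0.0155
grip_force: 25.0
```

Run:
```python
from h import *
np.savez("w3.npz",*cam("wrist")[1:]);w=env.grab_frame("wrist")[:,:,::-1];cv2.imwrite("pics/w3.png",w)
o=env.get_obs();np.set_printoptions(precision=4,suppress=True);print(o["position"],o["tcp_rot"])
```

```text
[0.5268 0.0957 0.1681] [[ 0.1679  0.9858 -0.0008]
 [ 0.9858 -0.1679 -0.0002]
 [-0.0004 -0.0007 -1.    ]]
```

View pics/w3.png

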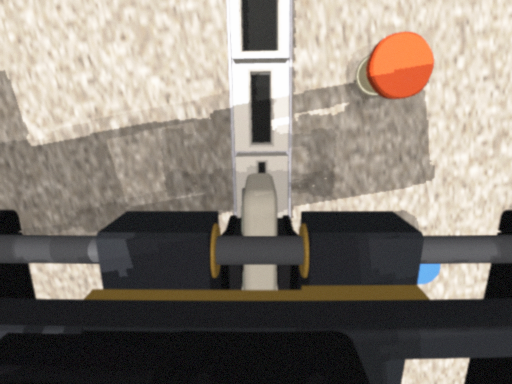

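The slot is at (261,108), square to the image, and the timer's upper end reaches up to row 172. The cup at (400,65) and the jar at (430,272) are well clear. I take a second view for height and extract the slot edges.

Converted, 0.02 m is 20.

Request:
steer_hand([
  {"trans": [20,0,0],"aperture": 0.005},
  {"aperture": 0.005},
  {"aperture": 0.005},
], grip_n=25, lines="1,2")

```text
t: 7.5
position: [0.5303, 0.1167, 0.1685]
```

Run:
```python
from h import *
np.set_printoptions(precision=4,suppress=True)
np.savez("w4.npz",*cam("wrist")[1:]);w=env.grab_frame("wrist")[:,:,::-1];cv2.imwrite("pics/w4.png",w)
for n in (3,4):
    g=cv2.cvtColor(cv2.imread(f"pics/w{n}.png"),cv2.COLOR_BGR2GRAY)
    m=(g[:200,235:290]<75).astype(np.uint8)
    k,l,s,c=cv2.connectedComponentsWithStats(m)
    print(n,[list(map(int,s[i]))+[c[i].round(1)+[235,0]] for i in range(1,k) if s[i][4]>60])
    r=108 if n==3 else 128
    print("row",list(zip(range(226,298),g[r,226:298].tolist())))
    print("col",list(zip(range(40,200,1),g[40:200,261].tolist())))
```

```text
3 [[7, 0, 34, 50, 1640, array([259. ,  24.3])], [17, 75, 18, 67, 1168, array([260.4, 108.4])]]
row [(226, 149), (227, 142), (228, 141), (229, 155), (230, 172), (231, 185), (232, 182), (233, 186), (234, 202), (235, 211), (236, 212), (237, 210), (238, 210), (239, 211), (240, 212), (241, 210), (242, 210), (243, 208), (244, 213), (245, 213), (246, 210), (247, 206), (248, 190), (249, 169), (250, 141), (251, 98), (252, 56), (253, 36), (254, 36), (255, 33), (256, 32), (257, 37), (258, 33), (259, 34), (260, 32), (261, 33), (262, 35), (263, 36), (264, 37), (265, 33), (266, 36), (267, 36), (268, 35), (269, 44), (270, 80), (271, 129), (272, 171), (273, 208), (274, 235), (275, 240), (276, 240), (277, 241), (278, 240), (279, 240), (280, 240), (281, 240), (282, 240), (283, 239), (284, 240), (285, 239), (286, 240), (287, 237), (288, 221), (289, 196), (290, 205), (291, 186), (292, 155), (293, 145), (294, 152), (295, 163), (296, 172), (297, 175)]
col [(40, 52), (41, 60), (42, 56), (43, 58), (44, 59), (45, 59), (46, 60), (47, 60), (48, 59), (49, 73), (50, 141)
[... 3670 characters left out ...]
4), (140, 35), (141, 34), (142, 36), (143, 29), (144, 34), (145, 35), (146, 34), (147, 32), (148, 32), (149, 40), (150, 34), (151, 36), (152, 35), (153, 36), (154, 33), (155, 34), (156, 31), (157, 35), (158, 33), (159, 33), (160, 35), (161, 53), (162, 85), (163, 119), (164, 127), (165, 138), (166, 153), (167, 168), (168, 173), (169, 177), (170, 176), (171, 167), (172, 152), (173, 130), (174, 128), (175, 128), (176, 126), (177, 127), (178, 129), (179, 131), (180, 132), (181, 129), (182, 132), (183, 130), (184, 129), (185, 128), (186, 133), (187, 132), (188, 132), (189, 138), (190, 146), (191, 155), (192, 157), (193, 158), (194, 157), (195, 162), (196, 163), (197, 164), (198, 167), (199, 172)]
```

Run:
```python
from h import *
a=[cv2.resize(cv2.imread(f"pics/w{n}.png")[45:195,220:300],None,fx=4,fy=4,interpolation=2) for n in (3,4)]
cv2.imwrite("pics/c3.png",np.hstack(a))
```

```text
(no output)
```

View pics/c3.png

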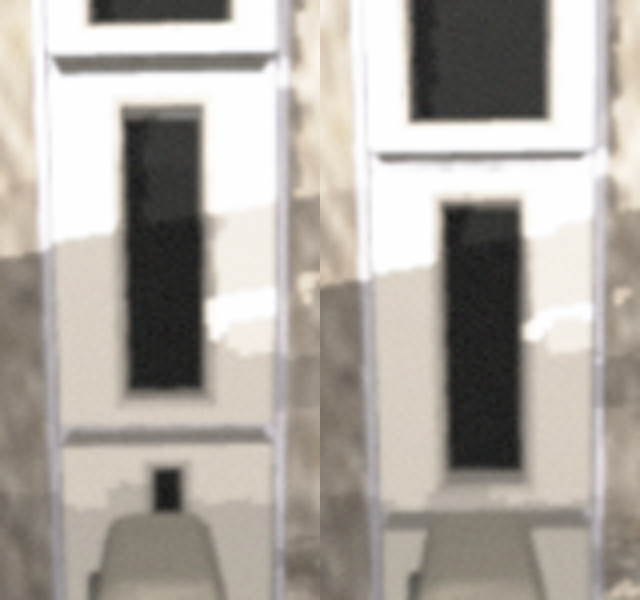

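Both views show the slot clearly: opening centre about (260.6,108.2) in w3 and (260.6,129.4) in w4, with the timer's upper end pointing at it. Now I compute the offsets.

Run:
```python
from h import *
np.set_printoptions(precision=4,suppress=True)
A,B=saved("w3.npz"),saved("w4.npz")
b1,_=tri([A,B],[(261,62.5),(261,84.8)]);b2,_=tri([A,B],[(260.7,151.8),(260.6,172.5)]);print("blk ends",b1,b2,(b1+b2)/2)
for C,p in ((A,[(250.9,90),(269.9,90),(250.9,135),(270.1,135)]),(B,[(250.9,128),(269.3,128)])):
    P=plane(C,p,.034);print("slot sides",P, "mid",P[:2].mean(0))
print("yaw", end=" ");g=cv2.cvtColor(cv2.imread("pics/w3.png"),cv2.COLOR_BGR2GRAY)
m=(g[60:152,240:280]<75).astype(np.uint8);c=max(cv2.findContours(m,0,2)[0],key=cv2.contourArea);print(cv2.minAreaRect(c))
for C,e in ((A,[(260.6,62.5),(260.6,151.8),(260.6,70.7),(260.6,146)]),(B,[(260.6,84.8),(260.6,172.5),(260.6,94),(260.6,167)])):
    P=plane(C,e,.036);print("ends@.036",P,"mids",P[:2].mean(0),P[2:].mean(0))
# timer in tool frame
c=env.camera_info("wrist");T=c["tool_from_camera"];W=(c,T[:3,3],T[:3,:3])
for px,z in (((260.6,172.3),.023),((260.6,172.3),.029),((246,185),-.03),((276,185),-.03),((261,191),-.032)): print(px,z,plane(W,[px],z))
o=env.get_obs();print(o["position"],o["tcp_rot"][:,0])
```

```text
blk ends [0.5477 0.211  0.0092] [0.5328 0.1252 0.0283] [0.5402 0.1681 0.0187]
slot sides [[0.5334 0.1847 0.034 ]
 [0.551  0.1817 0.034 ]
 [0.5261 0.1435 0.034 ]
 [0.5445 0.1404 0.034 ]] mid [0.5422 0.1832 0.034 ]
slot sides [[0.531  0.171  0.034 ]
 [0.5486 0.168  0.034 ]] mid [0.5398 0.1695 0.034 ]
yaw ((20.5, 48.0), (66.0, 17.0), 90.0)
ends@.036 [[0.5464 0.2068 0.036 ]
 [0.5327 0.1261 0.036 ]
 [0.5452 0.1998 0.036 ]
 [0.5337 0.1317 0.036 ]] mids [0.5396 0.1665 0.036 ] [0.5394 0.1657 0.036 ]
ends@.036 [[0.5469 0.2086 0.036 ]
 [0.5331 0.1266 0.036 ]
 [0.5455 0.2004 0.036 ]
 [0.534  0.132  0.036 ]] mids [0.54   0.1676 0.036 ] [0.5398 0.1662 0.036 ]
(260.6, 172.3) 0.023 [[0.0309 0.0007 0.023 ]]
(260.6, 172.3) 0.029 [[0.0298 0.0007 0.029 ]]
(246, 185) -0.03 [[ 0.035  -0.0061 -0.03  ]]
(276, 185) -0.03 [[ 0.035   0.0075 -0.03  ]]
(261, 191) -0.032 [[ 0.0327  0.0007 -0.032 ]]
[0.5303 0.1166 0.1685] [ 0.166   0.9861 -0.0002]
```

Slot centre is (0.5397,0.1662) and its yaw matches the tool. Offset left: 49.5 mm along tool x and about 0.5 mm along tool y. I move over the slot and descend to just above it.

Converted, 0.04 m is 40, 0.025 m is 25.

Request:
steer_hand([
  {"trans": [25,0.3,0],"aperture": 0.005},
  {"trans": [24.5,0.2,0],"aperture": 0.005},
  {"trans": [0,0,40],"aperture": 0.005},
  {"trans": [0,0,40],"aperture": 0.005},
  {"trans": [0,0,12],"aperture": 0.005},
  {"aperture": 0.005},
  {"aperture": 0.005},
], grip_n=25)

```text
t: 8.43
position: [0.5406, 0.1654, 0.0785]
tcp_rot: [[0.166, 0.986, 0.003], [0.986, -0.166, 0.0], [0.001, 0.003, -1.0]]
contact_force: [0.6, 0.0, 0.6]
grip_width: 0.0155
grip_force: 25.0
```

Run:
```python
from h import *
np.set_printoptions(precision=4,suppress=True)
o=env.get_obs();print(o["position"],o["tcp_rot"][:,0]);x=np.array([.5397,.1662,0])-o["position"];print(o["tcp_rot"].T@x)
```

```text
[0.5406 0.1654 0.0785] [0.1665 0.986  0.001 ]
[ 0.0005 -0.0013  0.0785]
```

Converted, -0.0005 m is -0.5, 0.005 m is 5.

Request:
steer_hand([
  {"trans": [0,-0.5,0],"aperture": 0.005},
  {"trans": [0,0,5],"aperture": 0.005},
  {"trans": [0,0,4],"aperture": 0.005},
  {"trans": [0,0,4],"aperture": 0.005},
  {"aperture": 0.005},
], grip_n=25)

```text
t: 9.05
position: [0.5383, 0.1653, 0.063]
tcp_rot: [[0.166, 0.986, -0.001], [0.986, -0.166, -0.0], [-0.0, -0.001, -1.0]]
contact_force: [-1.4, -0.3, -0.6]
grip_width: 0.0159
grip_force: 25.0
```

Run:
```python
from h import *
np.set_printoptions(precision=4,suppress=True)
o=env.get_obs();x=np.array([.5397,.1662,0])-o["position"];print(o["tcp_rot"].T@x,o["moment"])
```

```text
[0.0011 0.0013 0.063 ] [ 0.0154 -0.1164 -0.0085]
```

Converted, 0.003 m is 3.

Request:
steer_hand([
  {"aperture": 0.005},
  {"trans": [0,0,3],"aperture": 0.005},
  {"trans": [0,0,3],"aperture": 0.005},
  {"aperture": 0.005},
], grip_n=25)

```text
t: 9.55
position: [0.5383, 0.1654, 0.0571]
tcp_rot: [[0.166, 0.986, -0.001], [0.986, -0.166, -0.0], [-0.0, -0.001, -1.0]]
contact_force: [-0.0, -0.5, -0.4]
grip_width: 0.0156
grip_force: 25.0
```

Run:
```python
from h import *
np.set_printoptions(precision=4,suppress=True)
o=env.get_obs();x=np.array([.5397,.1662,0])-o["position"];print(o["tcp_rot"].T@x,o["moment"])
```

```text
[0.001  0.0012 0.0571] [-0.0306 -0.1311  0.0125]
```

Request:
steer_hand([
  {"trans": [0,0,3],"aperture": 0.005},
  {"trans": [0,0,3],"aperture": 0.005},
  {"trans": [0,0,2],"aperture": 0.005},
  {"aperture": 0.005},
], grip_n=25)

```text
t: 10.05
position: [0.5384, 0.1654, 0.0492]
tcp_rot: [[0.166, 0.986, -0.0], [0.986, -0.166, -0.0], [-0.0, -0.0, -1.0]]
contact_force: [0.1, -0.1, -0.2]
grip_width: 0.0158
grip_force: 25.0
```

Request:
steer_hand([
  {"trans": [0,0,2],"aperture": 0.005},
  {"trans": [0,0,1],"aperture": 0.005},
  {"aperture": 0.005},
], grip_n=25)

```text
t: 10.42
position: [0.5385, 0.1654, 0.0464]
tcp_rot: [[0.166, 0.986, -0.0], [0.986, -0.166, -0.0], [-0.0, -0.0, -1.0]]
contact_force: [0.1, -1.5, -1.4]
grip_width: 0.0157
grip_force: 25.0
```

Converted, 0.002 m is 2, 0.001 m is 1.

Request:
steer_hand([
  {"trans": [0,0,2],"aperture": 0.005},
  {"trans": [0,0,1],"aperture": 0.005},
  {"aperture": 0.005},
], grip_n=25)

```text
t: 10.8
position: [0.5384, 0.1654, 0.0434]
tcp_rot: [[0.166, 0.986, -0.0], [0.986, -0.166, -0.0], [-0.0, -0.0, -1.0]]
contact_force: [0.4, 0.4, -0.2]
grip_width: 0.0155
grip_force: 25.0
```

Request:
steer_hand([
  {"trans": [0,0,1],"aperture": 0.005},
  {"trans": [0,0,1],"aperture": 0.005},
  {"aperture": 0.005},
], grip_n=25)

```text
t: 11.18
position: [0.5386, 0.1654, 0.0416]
tcp_rot: [[0.166, 0.986, 0.0], [0.986, -0.166, 0.0], [0.0, 0.0, -1.0]]
contact_force: [0.5, 0.1, -0.7]
grip_width: 0.0157
grip_force: 25.0
```

Converted, 0.001 m is 1, 0.0005 m is 0.5.

Request:
steer_hand([
  {"trans": [0,0,1],"aperture": 0.005},
  {"trans": [0,0,0.5],"aperture": 0.005},
  {"aperture": 0.005},
], grip_n=25)

```text
t: 11.55
position: [0.5389, 0.1654, 0.0414]
tcp_rot: [[0.166, 0.986, 0.0], [0.986, -0.166, -0.0], [-0.0, 0.0, -1.0]]
contact_force: [-4.2, -1.1, 9.1]
grip_width: 0.016
grip_force: 25.0
```

Request:
steer_hand([
  {"trans": [0,0,1],"aperture": 0.005},
  {"aperture": 0.005},
], grip_n=25)

```text
t: 11.8
position: [0.5391, 0.1654, 0.0414]
tcp_rot: [[0.166, 0.986, 0.0], [0.986, -0.166, -0.0], [-0.0, 0.0, -1.0]]
contact_force: [-6.3, -1.3, 17.3]
grip_width: 0.016
grip_force: 25.0
```

The floor was met at tip height 41.4 mm, 5 mm above the block top, with the timer still held. I ease the load, open and check.

The rows are not in the units I measure in: shifts go in mm and turns go in units of 0.05 rad. I convert before sending: -0.0015 m is -1.5.

Request:
steer_hand([
  {"trans": [0,0,-1.5],"aperture": 0.005},
  {"aperture": 0.005},
], grip_n=10)

```text
t: 12.05
position: [0.5391, 0.1655, 0.0413]
tcp_rot: [[0.166, 0.986, 0.001], [0.986, -0.166, 0.0], [0.0, 0.001, -1.0]]
contact_force: [-2.3, -1.1, 6.3]
grip_width: 0.0161
grip_force: 10.0
```

Request:
steer_hand([
  {"aperture": 0.018},
  {"aperture": 0.021},
  {"aperture": 0.025},
  {"aperture": 0.032},
  {"aperture": 0.045},
  {"aperture": 0.045},
], grip_n=10)

```text
t: 12.8
position: [0.5385, 0.1654, 0.0405]
tcp_rot: [[0.166, 0.986, -0.0], [0.986, -0.166, 0.0], [0.0, -0.0, -1.0]]
contact_force: [0.1, 1.1, 0.5]
grip_width: 0.042
grip_force: 0.0
```

Request:
steer_hand([
  {"trans": [0,0,-20],"aperture": 0.045},
  {"trans": [0,0,-60],"aperture": 0.045},
  {"trans": [0,0,-50],"aperture": 0.045},
  {"trans": [-50,0,0],"aperture": 0.045},
  {"aperture": 0.045},
  {"aperture": 0.045},
  {"aperture": 0.045},
])

```text
t: 13.68
position: [0.5301, 0.1169, 0.1705]
tcp_rot: [[0.166, 0.986, -0.0], [0.986, -0.166, 0.0], [0.0, -0.0, -1.0]]
contact_force: [-0.4, 0.4, 0.5]
grip_width: 0.0445
grip_force: 0.0
```

Run:
```python
from h import *
np.savez("w5.npz",*cam("wrist")[1:])
for n in ("wrist","side","top"): cv2.imwrite(f"pics/e_{n}.png",env.grab_frame(n)[:,:,::-1])
for n in ("side","top"):
    a=cv2.imread(f"pics/e_{n}.png").astype(int);b=cv2.imread(f"pics/{n}0.png").astype(int)
    print(n,red(a.astype(np.uint8)))
```

```text
side [(np.int32(270), array([177.65925926, 207.82222222]))]
top [(np.int32(1401), array([196.20913633, 223.6566738 ])), (np.int32(1518), array([185.33069829, 224.81818182])), (np.int32(3940), array([122.7822335 , 143.21700508])), (np.int32(1461), array([ 70.1724846 , 255.26146475])), (np.int32(4), array([ 60.75, 159.25])), (np.int32(1178), array([ 59.35144312, 271.11544992])), (np.int32(510), array([172.80588235, 282.38235294])), (np.int32(1009), array([112.66798811, 305.55996036])), (np.int32(4), array([ 97.25, 313.  ])), (np.int32(4), array([217. , 324.5]))]
```

Run:
```python
from h import *
np.set_printoptions(precision=4,suppress=True)
W=saved("w5.npz");im=cv2.imread("pics/e_wrist.png")
g=im.astype(int);d=g[:,:,2]-g[:,:,0]
for r in (100,110,120,130,140,150): print(r,list(zip(range(236,292,2),g[r,236:292:2,1].tolist(),d[r,236:292:2].tolist())))
print([(r,int(g[r,261,1]),int(d[r,261])) for r in range(60,200,3)])
s=cv2.imread("pics/e_side.png")
# side: vertical edges of timer, Hough-free: beige diff against start picture
D=cv2.absdiff(s,cv2.imread("pics/side0.png")).max(2)[170:260,200:280]
m=(D>40).astype(np.uint8);n,l,st,c=cv2.connectedComponentsWithStats(m);print([(list(map(int,st[i])),c[i]) for i in range(1,n) if st[i][4]>60])
```

```text
100 [(236, 254, 0), (238, 254, 0), (240, 254, 0), (242, 254, 0), (244, 254, 0), (246, 254, 0), (248, 242, 7), (250, 167, 17), (252, 181, 26), (254, 234, 22), (256, 243, 16), (258, 243, 17), (260, 242, 18), (262, 242, 17), (264, 240, 19), (266, 240, 19), (268, 197, 29), (270, 124, 13), (272, 177, 20), (274, 236, 13), (276, 242, 11), (278, 251, 1), (280, 253, -1), (282, 252, 1), (284, 248, 3), (286, 247, 3), (288, 218, 8), (290, 203, 3)]
110 [(236, 254, 0), (238, 254, 0), (240, 254, 0), (242, 254, 0), (244, 253, 0), (246, 253, 1), (248, 238, 7), (250, 139, 16), (252, 169, 24), (254, 194, 29), (256, 206, 30), (258, 205, 32), (260, 205, 31), (262, 202, 29), (264, 203, 31), (266, 198, 30), (268, 170, 23), (270, 123, 16), (272, 193, 22), (274, 236, 13), (276, 239, 13), (278, 239, 13), (280, 239, 14), (282, 239, 11), (284, 239, 12), (286, 237, 13), (288, 198, 10), (290, 198, 5)]
120 [(236, 208, 22), (238, 207, 22), (240, 209, 21), (242, 211, 22), (244, 207, 21), (246, 208, 21), (248, 187, 19), (250, 128, 14), (252, 162, 25), (254, 193, 28), (256, 204, 31), (258, 209, 29), (260, 206, 31), (2
[... 1702 characters left out ...]
141, 9), (87, 244, 0), (90, 254, 0), (93, 243, 8), (96, 122, 13), (99, 230, 22), (102, 250, 12), (105, 253, 5), (108, 212, 30), (111, 202, 32), (114, 205, 32), (117, 203, 31), (120, 207, 30), (123, 202, 29), (126, 205, 30), (129, 208, 30), (132, 207, 28), (135, 207, 31), (138, 207, 29), (141, 205, 29), (144, 207, 30), (147, 208, 29), (150, 205, 31), (153, 206, 32), (156, 205, 31), (159, 203, 29), (162, 191, 28), (165, 175, 24), (168, 155, 19), (171, 169, 17), (174, 121, 13), (177, 161, 16), (180, 169, 18), (183, 60, 7), (186, 32, -2), (189, 29, 2), (192, 26, 0), (195, 33, 4), (198, 28, 2)]
[([1, 41, 75, 28, 695], array([40.836 , 54.1971])), ([42, 64, 38, 26, 594], array([65.9764, 79.2862]))]
```

The top view of the seated timer reads columns 251–269 with an even gap on both sides of the slot along its whole length. So it is centred, square and upright. The fingers are clear, so I hand in.

```bash
python3 -c "
from plant import env
print(env.get_obs()['t'],env.job_done())"
```

```text
the job is handed in; nothing more can be done
13.825 None
```

I handed the job in at 13.8 s with the timer upright in the middle-width slot, display to the front, lowered until it met the slot floor before I let go. My final picture shows it centred and square. The cup, jar and forceps were never approached, but I didn't re-measure them, and no verdict came back.

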